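# Hold a board on the probes of a cam-lift test fixture

## Task

A laptop circuit board is clipped into the test fixture on the blue mat. Slide the fixture's clear guard fully shut over the board first; only then swing the cam lever by its red grip up to its highest lift point, where the lever stands upright and the probe plate is fully raised. The lever springs back, so finish with your fingers still on it, holding it steady at that point while the test runs, and leave the other things on the bench where they lie.

Things in the scene. Friction and masses are not known exactly. Their poses are not given: they have to be found in the camera images.
- fixture: Board test fixture, fixed to the bench: grey housing, black deck, 220 (x) x 320 (y) mm, level on a 2 mm blue mat. Origin: centre of underside; x points away from its front (which faces the robot), y to its left, z up. Deck top 107 mm, guard tracks (along y, at the front and rear edges) 131 mm above the origin. Board in a nest 75 mm right of centre; lever outside the right side.
- guard (a joint): Position of the sliding guard in m: 0 = fully shut over the board (end stop), grows to 0.13 as it slides to the fixture's left (+y of the fixture). It stays where it is left and slides with 1.5 N of friction; 0.3 kg.
- guard_handle (a point): Middle of the yellow grip bar on the clear guard. The bar runs along the fixture's x: 120 mm long, 12 mm wide across (in the sliding direction), 14 mm high, on two 12 mm black feet 100 mm apart; the point is at the bar's mid-height, 159 mm above the fixture's origin and 32 mm above the guard plate; the space under the bar is open.
- lever: Cam lever on a level shaft along the fixture's y. Origin: on the shaft axis, 185 mm right (-y) of and 56 mm above the fixture's origin. Own z: shaft to grip; own y: the fixture's y. At rest it leans 1.35 rad from upright to the front; turning about +y it swings up and back. Upright is the highest lift; a stop lies 0.35 rad past it. If let go it springs back: 2-4 N at the grip all the way.
- lever_grip (a point): Point on the axis of the lever's red round grip, 120 mm from the shaft axis and 50 mm outward (-y) of the 12 mm arm. The grip is level, along the fixture's y: 20 mm in diameter, 78 mm long, from 8 to 86 mm outward of the arm; it turns with the lever and does not spin. Nothing stands beside it in front or behind.
- probe_plate (a joint): Lift in m of the blue probe plate under the deck, driven by the lever's eccentric discs: 0 with the lever at rest, about 0.0075 at the highest point (lever upright); lift = about 0.010 x (cos(lever angle from upright) - cos(1.35)), less up to 0.4 mm of play.
- tweezers: Bystander, leave it: steel tweezers 120 mm long, 8 mm high, lying in front of the fixture. Origin at the underside's centre.
- memory_module: Bystander, leave it: green memory module 80 x 22 x 5 mm lying left of the fixture. Origin at the underside's centre.
- flux_jar: Bystander, leave it: jar 40 mm in diameter, 50 mm tall, standing to the right of the lever. Origin at the underside's centre.
- fan: Bystander, leave it: round black laptop fan 68 mm in diameter with an outlet, 12 mm high. Origin at the underside's centre.
- screwdriver: Bystander, leave it: red-handled screwdriver 150 mm long, lying at the left of the mat.
- pry_stick: Bystander, leave it: black plastic pry stick 140 x 10 x 6 mm lying at the right of the mat. Origin at the underside's centre.

How it is judged:
By the outcome, as a careful person would: the job done as asked, in the order asked, and still so for the second after the job is handed in, while the arm keeps its last pose, push and grip.
It also fails if it takes over 42 s, if anything falls off the work surface, if the arm or the gripper's body presses on something with over 40 N, if the wrist force passes 120 N, or if a joint passes its speed limit or range.

## Robot

A 6-joint arm with a two-finger parallel gripper is mounted at the origin on the work surface. World frame = base frame: x ahead of the robot, y to its left, z up, the work surface at z = 0. Lengths are in m, angles in rad, forces in N, time in s.
With the tool pointing down it reaches from about 0.375 to 0.925 m from the base axis. Payload 5.7 kg.
Tool frame: the origin (TCP) lies midway between the tips of the shut fingers; the grasp point (between the pads) lies 19 mm behind it (robot.pinch_z is the distance from the TCP to the grasp point, in m); z points along the fingers, x is the direction in which the jaws open and shut, and the axes are right-handed (so a half turn about z gives the same grasp; the last joint's range is limited). The gripper opens to 85 mm and grips with 20 to 120 N. Pads are 22 mm wide; open, the fingers measure 114 mm over their backs; the gripper's body (76 mm by 85 mm) begins 54 mm behind the grasp point. The pads swing forward as they close: fully open they stand 13 mm farther back than shut.
Start: joints at [1.017, 0.359, 1.51, -0, 1.272, -0.115], TCP at [0.255, 0.543, 0.231] pointing down, gripper open.
Joint ranges: [-2.97, 2.97], [-1.01, 2.36], [0.21, 2.38], [-0.96, 4.11], [0.2, 2.71], [-2.98, 2.98]. Speed limits (rad/s): [2.39, 2.39, 3.14, 3.14, 3.14, 3.14].

## Interface

Orientations are given as a unit quaternion [w, x, y, z].
In Python, from bench import robot, grab_frame, camera_params gives the robot as it stands.
- The arm moves only by the tool apply_moves, never from a script. Its argument "series" is a list of rows, each an object of numbers: "gripper": the closure in counts, from 0 (fully open) to 255 (shut); "dx", "dy", "dz": the shift along the tool's x, y, z in cm; "wx", "wy", "wz": the turn, a rotation vector about the tool's x, y, z in rad. In form: [{"gripper": .., "dx": .., "dy": .., "dz": .., "wx": .., "wy": .., "wz": ..}, ...]. A call has 1 to 20 rows; each row is the pose to reach, as a shift and turn from the pose measured when the call began, along the tool's axes at that moment; what a row does not reach only later rows make up. A row lasts 1/8 s, in which the tool goes at most 62.5 mm and 10.7 degrees, less where a joint would pass 70% of its speed; a pose out of reach is approached as far as the arm can. A call with a gripper value outside its range is refused whole. The fingers move at their own pace and stop on an object; "force" is the grip in N (left out, the last holds). Time passes only in rows, so rows that repeat a pose let the fingers close. It gives the time, the measured TCP pose, the force and the opening at its end, in the units of the state.
- robot.observe(): the state, without advancing time (a new reading comes with each control period).
- grab_frame(name): name is "scene" or "top"; returns the picture (420x560x3 uint8, red, green, blue); there is no depth.
- camera_params(name): a dict with "mtx" (3x3 intrinsics, pixels), "R" (3x3) and "t" (3): a world point X has camera coordinates R X + t. Camera axes: x right, y down, z forward; pixel columns grow to the right and rows downward; lengths in m; the calibration is good to about 2 mm. A picture is of the moment at which its call begins. camera_params takes no time and is no camera call.
- robot.sign_off(): hands the job in, once; it reports no verdict.
The state is a dict: "t": time; "joint_pos": joint angles; "joint_vel": joint speeds; "effort": joint torques, N m; "tcp_pos": TCP position; "tcp_rot": TCP orientation; "contact_force": force on the tool from outside, world axes, zero at the start; "wrist_torque": the same for the moment, N m; "gripper_width": finger opening in m.
Only numpy, scipy, OpenCV 4.12 (cv2) and the standard library are available. Lean on these libraries where they do the work, as an engineer would, in place of code of your own. Each camera call takes 0.05 s, during which the arm holds its last target.

## Working session

There is one attempt and no reset: what is moved stays moved. The work goes in short steps, Python scripts to look and compute and a tool call to move; the robot and the scene stay as the last step left them, time stands still between calls to the robot, and variables do not carry over. Pictures are saved under pics/ and viewed, and the job is handed in when it is done.

Besides the shell and the picture viewer there is one more tool, called after "Emit:" as name(argument=value, ...) on one line, values as JSON. apply_moves: Moves the arm, as the interface text tells. Its arguments: {"type":"object","properties":{"series":{"type":"array","items":{"type":"object","properties":{"gripper":{"type":"number"},"dx":{"type":"number"},"dy":{"type":"number"},"dz":{"type":"number"},"wx":{"type":"number"},"wy":{"type":"number"},"wz":{"type":"number"}}}},"force":{"type":"number"}},"required":["series"]}

```bash
mkdir -p pics; ls
python3 - <<'E'
from bench import robot, grab_frame, camera_params
import cv2
for n in("scene","top"):
    f=grab_frame(n); cv2.imwrite(f"pics/{n}0.png",cv2.resize(f[:,:,::-1],(800,600),interpolation=cv2.INTER_CUBIC))
    cv2.imwrite(f"pics/{n}0raw.png",f[:,:,::-1])
    p=camera_params(n);print(n,p)
print(robot.observe(),robot.pinch_z)
E
```

```text
pics
scene {'mtx': array([[517.40988136,   0.        , 276.52896514],
       [  0.        , 517.40988136, 209.28285218],
       [  0.        ,   0.        ,   1.        ]]), 'R': array([[-0.36227302,  0.93206647, -0.00321923],
       [ 0.74748376,  0.2884632 , -0.59837865],
       [-0.55680005, -0.21918276, -0.80120698]]), 't': array([ 0.17975159, -0.32039043,  1.74395679])}
top {'mtx': array([[429.61435353,   0.        , 288.31515821],
       [  0.        , 429.61435353, 209.31006784],
       [  0.        ,   0.        ,   1.        ]]), 'R': array([[ 0.00954473, -0.99995255,  0.00194907],
       [-0.99578499, -0.00968273, -0.09120581],
       [ 0.09122035, -0.00107032, -0.99583016]]), 't': array([0.02922982, 0.55375476, 1.22035205])}
{'t': 0.1, 'joint_pos': array([ 1.01687393e+00,  3.59444072e-01,  1.51134841e+00, -2.01279369e-05,
        1.27252060e+00, -1.15149778e-01]), 'joint_vel': array([-0.00034575, -0.00137487, -0.00159154,  0.00131324,  0.00015624,
        0.00225239]), 'effort': array([-1.17220283e-03, -5.28659499e+01, -2.79347259e+01, -4.14779106e-04,
        5.04494703e-03,  7.05894820e-06]), 'tcp_pos': array([0.25460177, 0.54260209, 0.23052184]), 'tcp_rot': array([ 3.83486664e-04,  8.44044503e-01,  5.36272447e-01, -7.70062965e-04]), 'contact_force': array([ 0.66640237, -0.69967413, -0.36218827]), 'wrist_torque': array([ 0.00290969,  0.04164284, -0.02417115]), 'gripper_width': 0.08535069728478933} 0.0187
```

View pics/scene0.png

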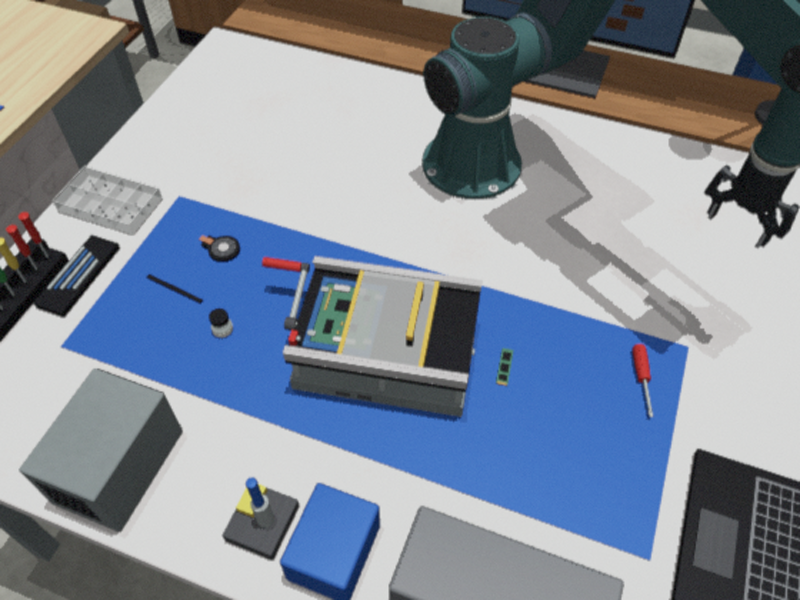

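View pics/top0.png

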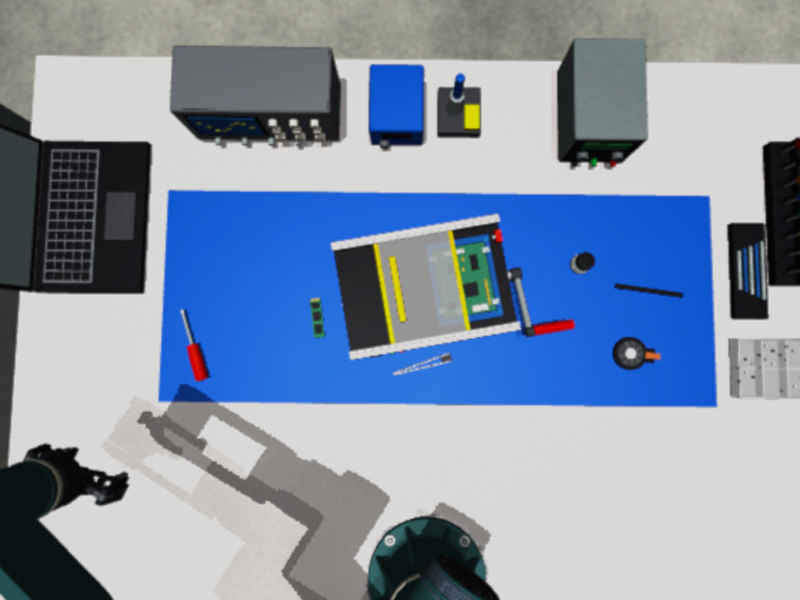

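The fixture is at about (430,285) in the top view, yawed. The guard is partly open with its yellow bar at (398,288), and the red grip is at (550,327). I'll zoom in for precise pixel positions.

Run:
```python
import cv2
a=cv2.imread('pics/top0raw.png')[145:265,220:410]; cv2.imwrite('pics/topz.png',cv2.resize(a,None,fx=4.2,fy=4.2,interpolation=cv2.INTER_CUBIC))
a=cv2.imread('pics/scene0raw.png')[170:300,170:350]; cv2.imwrite('pics/scenez.png',cv2.resize(a,None,fx=4.4,fy=4.4,interpolation=cv2.INTER_CUBIC))
```

```text
(no output)
```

View pics/topz.png

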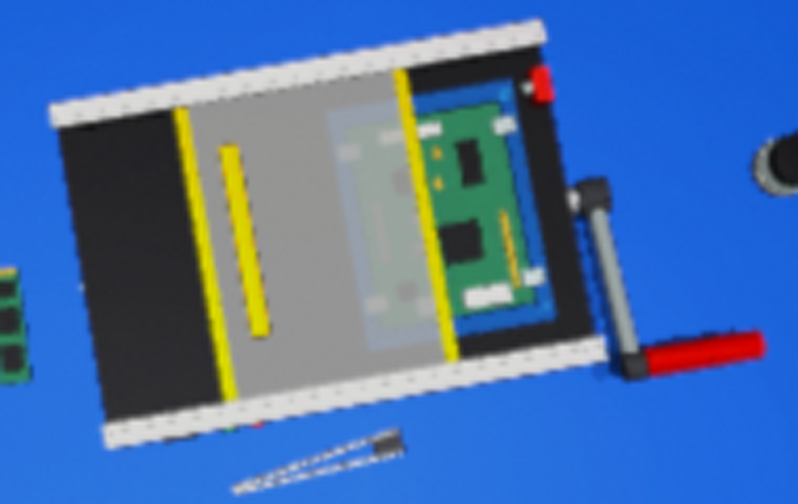

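View pics/scenez.png

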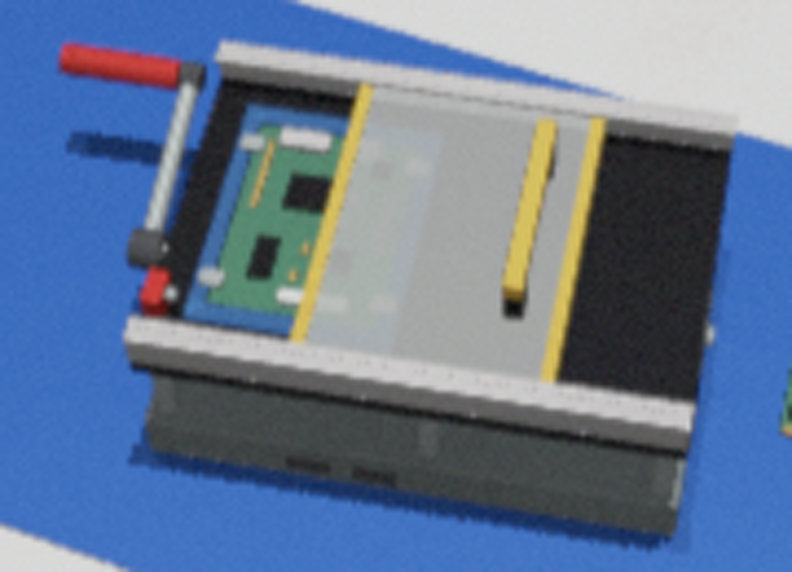

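```bash
cat > h.py <<'E'
import numpy as np, cv2
from scipy.optimize import least_squares
from bench import camera_params
C={n:camera_params(n) for n in("top","scene")}
def proj(n,X):
    p=C[n];c=p["R"]@np.asarray(X)+p["t"];u=p["mtx"]@c;return u[:2]/u[2]
def ray(n,uv,z):
    p=C[n];d=p["R"].T@np.linalg.solve(p["mtx"],[uv[0],uv[1],1]);o=-p["R"].T@p["t"];return o+d*(z-o[2])/d[2]
tp=lambda u,v:np.array([(u+.5)/4.2-.5+220,(v+.5)/4.2-.5+145])
sc=lambda u,v:np.array([(u+.5)/4.4-.5+170,(v+.5)/4.4-.5+170])
def W(s,P):
    c,t=np.cos(s[2]),np.sin(s[2]);return np.array([s[0]+c*P[0]-t*P[1],s[1]+t*P[0]+c*P[1],P[2]+.002])
E
python3 - <<'E'
from h import *
obs=[("top",tp(50,107),(.11,.16,.131)),("top",tp(541,20),(.11,-.16,.131)),("top",tp(607,357),(-.11,-.16,.131)),("top",tp(108,446),(-.11,.16,.131)),
("scene",sc(220,42),(-.11,-.16,.131)),("scene",sc(737,118),(-.11,.16,.131)),("scene",sc(690,405),(.11,.16,.131)),("scene",sc(126,320),(.11,-.16,.131))]
f=lambda s:np.concatenate([proj(n,W(s,P))-u for n,u,P in obs])
r=least_squares(f,[.5,0,0]);s=r.x;print("pose",s);print(r.fun.reshape(-1,2).round(1))
def loc(n,uv,zz):
    p=ray(n,uv,zz+.002);c,t=np.cos(s[2]),np.sin(s[2]);d=p[:2]-s[:2];return np.array([c*d[0]+t*d[1],-t*d[0]+c*d[1]]).round(4),p.round(4)
print("bar",[loc("top",tp(*u),.166) for u in((230,146),(261,337))])
print("bar sc",[loc("scene",sc(*u),.166) for u in((546,120),(513,292))])
print("grip",[loc("top",tp(*u),.082) for u in((648,360),(763,345))])
print("grip sc",[loc("scene",sc(*u),.082) for u in((180,73),(62,58))])
for y in(-.193,-.271,-.235): 
  X=W(s,(-.117,y,.082));print("gripmodel",X,proj("top",X),proj("scene",X))
print(tp(648,360),tp(763,345),sc(180,73),sc(62,58))
print("jar",ray("top",np.array([581,263])/1.4286,.03),"twz",ray("top",np.array([422,365])/1.4286,.006),"fan",ray("top",np.array([632,353])/1.4286,.01))
E
```

```text
pose [0.56616007 0.00945981 0.1865189 ]
[[ 0.   1. ]
 [ 0.9  1. ]
 [ 0.9  1.5]
 [ 0.   1.8]
 [ 0.1 -0.8]
 [ 0.2 -1.4]
 [ 0.3  4.4]
 [-0.7  3.3]]
bar [(array([0.0621, 0.0514]), array([0.6176, 0.0714, 0.168 ])), (array([-0.057 ,  0.0531]), array([0.5003, 0.0511, 0.168 ]))]
bar sc [(array([-0.0559,  0.0515]), array([0.5017, 0.0497, 0.168 ])), (array([0.0655, 0.0533]), array([0.6207, 0.074 , 0.168 ]))]
grip [(array([-0.1117, -0.1935]), array([ 0.4923, -0.2014,  0.084 ])), (array([-0.1153, -0.2696]), array([ 0.5028, -0.2769,  0.084 ]))]
grip sc [(array([-0.1168, -0.1928]), array([ 0.4872, -0.2016,  0.084 ])), (array([-0.1151, -0.2703]), array([ 0.5032, -0.2775,  0.084 ]))]
gripmodel [ 0.48697914 -0.20188915  0.084     ] [374.11184681 232.26536371] [210.4634021  186.12652886]
gripmodel [ 0.5014434  -0.27853629  0.084     ] [401.8999981  227.27594596] [183.65692159 182.25734609]
gripmodel [ 0.49476759 -0.24316069  0.084     ] [389.08288506 229.57728406] [195.98908346 184.0373406 ]
[373.9047619  230.33333333] [401.28571429 226.76190476] [210.52272727 186.20454545] [183.70454545 182.79545455]
jar [ 0.62992243 -0.30866426  0.03      ] twz [0.42018825 0.01261155 0.006     ] fan [ 0.44866223 -0.41541861  0.01      ]
```

Run:
```python
from h import *
A=.117;Z=.0823
obs=[("top",tp(50,107),(.11,.16,.131)),("top",tp(541,20),(.11,-.16,.131)),("top",tp(607,357),(-.11,-.16,.131)),("top",tp(108,446),(-.11,.16,.131)),
("scene",sc(220,42),(-.11,-.16,.131)),("scene",sc(737,118),(-.11,.16,.131)),
("top",tp(648,360),(-A,-.193,Z)),("top",tp(763,345),(-A,-.271,Z)),("scene",sc(180,73),(-A,-.193,Z)),("scene",sc(62,58),(-A,-.271,Z))]
bo=[("top",tp(230,146),.06),("top",tp(261,337),-.06),("scene",sc(546,120),-.06),("scene",sc(513,292),.06)]
f=lambda s:np.concatenate([proj(n,W(s,P))-u for n,u,P in obs]+[proj(n,W(s,(x,s[3],.166)))-u for n,u,x in bo])
r=least_squares(f,[.5,0,0,.05],loss="soft_l1");s=r.x;print("pose",s);print(f(s).reshape(-1,2).round(1).tolist())
for nm,P in dict(bar=(0,s[3],.159),grip=(-A,-.235,Z),shaft=(0,-.185,.056),gripup=(0,-.235,.176),jar=(0,0,0)).items(): print(nm,W(s,P).round(4))
from bench import robot
from scipy.spatial.transform import Rotation as Rn
q=robot.observe()["tcp_rot"];R=Rn.from_quat(q,scalar_first=True).as_matrix();print(R.round(3))
```

```text
pose [0.56946069 0.01051391 0.18449776 0.05190625]
[[-0.3, -0.4], [0.6, -0.1], [0.4, 0.4], [-0.5, 0.4], [0.0, 0.1], [0.2, -0.2], [-0.2, 0.9], [0.2, -0.5], [-0.1, 0.7], [-0.1, 0.2], [-0.4, -0.5], [0.2, -0.3], [0.4, -0.1], [-0.3, -0.7]]
bar [0.5599 0.0615 0.161 ]
grip [ 0.4976 -0.242   0.0843]
shaft [ 0.6034 -0.1713  0.058 ]
gripup [ 0.6126 -0.2205  0.178 ]
jar [0.5695 0.0105 0.002 ]
[[ 0.425  0.905 -0.001]
 [ 0.905 -0.425 -0.001]
 [-0.002 -0.    -1.   ]]
```

Fit residuals are under 1 px, and the bar and grip lie at their stated heights. I'll move above the bar first, with the jaws along the fixture's y.

Emit:
apply_moves(series=[{"gripper": 60, "dx": -3, "dy": 4.8, "dz": 0, "wz": -0.06}, {"gripper": 60, "dx": -6.1, "dy": 9.6, "dz": 0, "wz": -0.12}, {"gripper": 60, "dx": -9.2, "dy": 14.4, "dz": 0, "wz": -0.19}, {"gripper": 60, "dx": -12.2, "dy": 19.2, "dz": 0, "wz": -0.25}, {"gripper": 60, "dx": -15.3, "dy": 24, "dz": 0, "wz": -0.31}, {"gripper": 60, "dx": -18.3, "dy": 28.8, "dz": 0, "wz": -0.37}, {"gripper": 60, "dx": -21.4, "dy": 33.7, "dz": 0, "wz": -0.44}, {"gripper": 60, "dx": -24.4, "dy": 38.5, "dz": 0, "wz": -0.5}, {"gripper": 60, "dx": -27.5, "dy": 43.3, "dz": 0, "wz": -0.56}, {"gripper": 60, "dx": -30.56, "dy": 48.1, "dz": 0, "wz": -0.624}, {"gripper": 60, "dx": -30.56, "dy": 48.1, "dz": 0, "wz": -0.624}, {"gripper": 60, "dx": -30.56, "dy": 48.1, "dz": 0, "wz": -0.624}, {"gripper": 60, "dx": -30.56, "dy": 48.1, "dz": 0, "wz": -0.624}], force=30)

```text
validation failed for argument at $.se...
```

```bash
cat > w.py <<'E'
from h import *
from bench import robot, grab_frame
from scipy.spatial.transform import Rotation as Rn
import sys
S=(.56946,.01051,.1845)
def st():
    o=robot.observe();R=Rn.from_quat(o["tcp_rot"],scalar_first=True).as_matrix();p=o["tcp_pos"]
    print("t",o["t"],"p",p.round(4),"F",o["contact_force"].round(2),"w",round(o["gripper_width"],4),"q",o["joint_pos"].round(2));print(R.round(3))
    c,t=np.cos(S[2]),np.sin(S[2]);d=p[:2]-S[:2];pp=p-R[:,2]*0
    print("fixture frame tcp",np.round([c*d[0]+t*d[1],-t*d[0]+c*d[1],p[2]-.002],4),"pinch z",p[2]-R[2,2]*.0187-.002)
    return p,R
def snap(tag,n="top",box=None):
    f=grab_frame(n)[:,:,::-1]
    if box: x0,y0,x1,y1=box; f=f[y0:y1,x0:x1]
    k=min(800/f.shape[1],600/f.shape[0]);cv2.imwrite(f"pics/{tag}.png",cv2.resize(f,None,fx=k,fy=k,interpolation=cv2.INTER_CUBIC))
E
python3 - <<'E'
from w import *
p,R=st(); print("tool delta cm",(R.T@(np.array([.5599,.0615,.144])-p)*100).round(2))
snap("s1","scene",(160,120,400,300))
E
```

```text
t 0.1 p [0.2546 0.5426 0.2305] F [ 0.67 -0.7  -0.36] w 0.0854 q [ 1.02  0.36  1.51 -0.    1.27 -0.12]
[[ 0.425  0.905 -0.001]
 [ 0.905 -0.425 -0.001]
 [-0.002 -0.    -1.   ]]
fixture frame tcp [-0.2119  0.5808  0.2285] pinch z 0.2472218115404548
tool delta cm [-30.57  48.08   8.7 ]
```

View pics/s1.png

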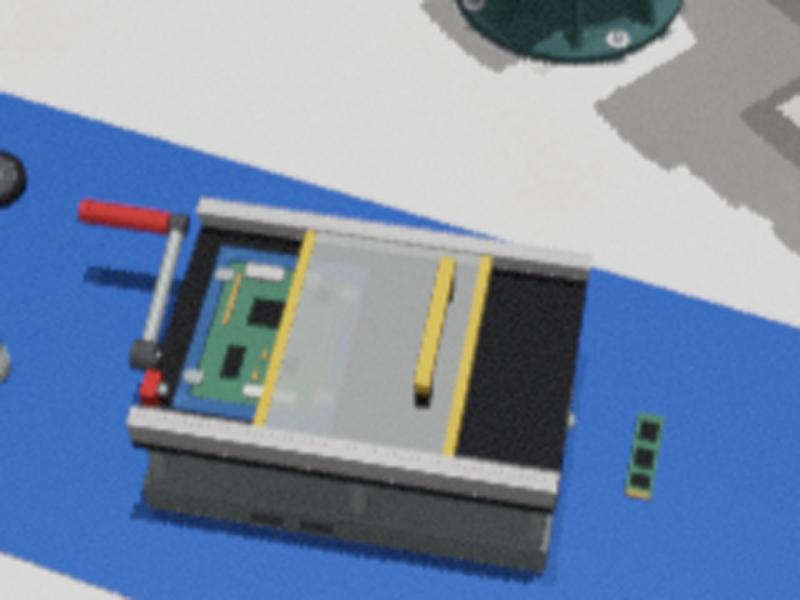

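The arm hasn't moved: the call was refused. Every row probably needs all the fields.

Emit:
apply_moves(series=[{"gripper": 60, "dx": -6.1, "dy": 9.6, "dz": 0, "wx": 0, "wy": 0, "wz": -0.12}, {"gripper": 60, "dx": -12.2, "dy": 19.2, "dz": 0, "wx": 0, "wy": 0, "wz": -0.25}, {"gripper": 60, "dx": -18.3, "dy": 28.8, "dz": 0, "wx": 0, "wy": 0, "wz": -0.37}, {"gripper": 60, "dx": -24.4, "dy": 38.5, "dz": 0, "wx": 0, "wy": 0, "wz": -0.5}, {"gripper": 60, "dx": -30.6, "dy": 48.1, "dz": 0, "wx": 0, "wy": 0, "wz": -0.624}, {"gripper": 60, "dx": -30.6, "dy": 48.1, "dz": 0, "wx": 0, "wy": 0, "wz": -0.624}, {"gripper": 60, "dx": -30.6, "dy": 48.1, "dz": 0, "wx": 0, "wy": 0, "wz": -0.624}, {"gripper": 60, "dx": -30.6, "dy": 48.1, "dz": 0, "wx": 0, "wy": 0, "wz": -0.624}, {"gripper": 60, "dx": -30.6, "dy": 48.1, "dz": 0, "wx": 0, "wy": 0, "wz": -0.624}, {"gripper": 60, "dx": -30.6, "dy": 48.1, "dz": 0, "wx": 0, "wy": 0, "wz": -0.624}, {"gripper": 60, "dx": -30.6, "dy": 48.1, "dz": 0, "wx": 0, "wy": 0, "wz": -0.624}, {"gripper": 60, "dx": -30.6, "dy": 48.1, "dz": 0, "wx": 0, "wy": 0, "wz": -0.624}, {"gripper": 60, "dx": -30.6, "dy": 48.1, "dz": 0, "wx": 0, "wy": 0, "wz": -0.624}, {"gripper": 60, "dx": -30.6, "dy": 48.1, "dz": 0, "wx": 0, "wy": 0, "wz": -0.624}], force=30)

```text
t: 1.9
tcp_pos: [0.5596, 0.0623, 0.2311]
tcp_rot: [0.0, 0.638, 0.77, -0.001]
contact_force: [0.5, -0.3, -0.2]
gripper_width: 0.0652
```

Run:
```python
from w import *
p,R=st(); print("tool delta cm",(R.T@(np.array([.5599,.0615,.144])-p)*100).round(2))
snap("s1","scene",(160,120,400,300))
```

```text
t 1.9 p [0.5596 0.0623 0.2311] F [ 0.55 -0.33 -0.24] w 0.0652 q [-0.01  0.31  1.59 -0.    1.25 -1.77]
[[-0.186  0.983 -0.001]
 [ 0.983  0.186 -0.001]
 [-0.001 -0.001 -1.   ]]
fixture frame tcp [-2.000e-04  5.270e-02  2.291e-01] pinch z 0.24783505904813793
tool delta cm [-0.08  0.02  8.71]
```

View pics/s1.png

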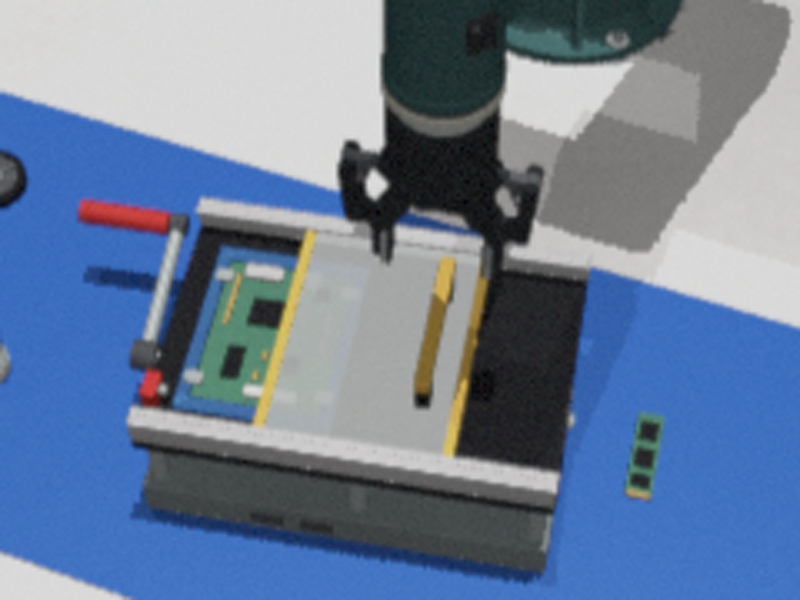

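The fingers straddle the bar, which lies at (435,325) between tips at (387,250) and (490,260), seen from above. I'll descend and close.

Emit:
apply_moves(series=[{"gripper": 60, "dx": -0.1, "dy": 0, "dz": 4, "wx": 0, "wy": 0, "wz": 0}, {"gripper": 60, "dx": -0.1, "dy": 0, "dz": 7, "wx": 0, "wy": 0, "wz": 0}, {"gripper": 60, "dx": -0.1, "dy": 0, "dz": 8.6, "wx": 0, "wy": 0, "wz": 0}, {"gripper": 60, "dx": -0.1, "dy": 0, "dz": 8.6, "wx": 0, "wy": 0, "wz": 0}, {"gripper": 120, "dx": -0.1, "dy": 0, "dz": 8.6, "wx": 0, "wy": 0, "wz": 0}, {"gripper": 180, "dx": -0.1, "dy": 0, "dz": 8.6, "wx": 0, "wy": 0, "wz": 0}, {"gripper": 255, "dx": -0.1, "dy": 0, "dz": 8.6, "wx": 0, "wy": 0, "wz": 0}, {"gripper": 255, "dx": -0.1, "dy": 0, "dz": 8.6, "wx": 0, "wy": 0, "wz": 0}, {"gripper": 255, "dx": -0.1, "dy": 0, "dz": 8.6, "wx": 0, "wy": 0, "wz": 0}, {"gripper": 255, "dx": -0.1, "dy": 0, "dz": 8.6, "wx": 0, "wy": 0, "wz": 0}], force=30)

```text
t: 3.2
tcp_pos: [0.5605, 0.0611, 0.1461]
tcp_rot: [0.001, 0.638, 0.77, -0.0]
contact_force: [-1.2, -0.5, 6.7]
gripper_width: 0.0114
```

Bar gripped (11.4 mm). I'll slide it along -x of the tool: 6 cm first, then check the force.

Emit:
apply_moves(series=[{"gripper": 255, "dx": -1, "dy": 0, "dz": 0, "wx": 0, "wy": 0, "wz": 0}, {"gripper": 255, "dx": -2, "dy": 0, "dz": 0, "wx": 0, "wy": 0, "wz": 0}, {"gripper": 255, "dx": -3, "dy": 0, "dz": 0, "wx": 0, "wy": 0, "wz": 0}, {"gripper": 255, "dx": -4, "dy": 0, "dz": 0, "wx": 0, "wy": 0, "wz": 0}, {"gripper": 255, "dx": -5, "dy": 0, "dz": 0, "wx": 0, "wy": 0, "wz": 0}, {"gripper": 255, "dx": -6, "dy": 0, "dz": 0, "wx": 0, "wy": 0, "wz": 0}, {"gripper": 255, "dx": -6, "dy": 0, "dz": 0, "wx": 0, "wy": 0, "wz": 0}], force=30)

```text
t: 4.08
tcp_pos: [0.5718, 0.0007, 0.1461]
tcp_rot: [0.001, 0.639, 0.77, -0.001]
contact_force: [-0.9, -1.0, 0.8]
gripper_width: 0.0114
```

Run:
```python
from w import *
p,R=st(); snap("t2","top",(220,145,410,265)); snap("s2","scene",(160,120,400,300))
```

```text
t 4.075 p [0.5718 0.0007 0.1461] F [-0.88 -0.96  0.8 ] w 0.0114 q [-0.12  0.41  1.67 -0.    1.06 -1.87]
[[-0.185  0.983  0.001]
 [ 0.983  0.185 -0.002]
 [-0.002  0.    -1.   ]]
fixture frame tcp [ 0.0005 -0.01    0.1441] pinch z 0.16281475886784005
```

View pics/s2.png

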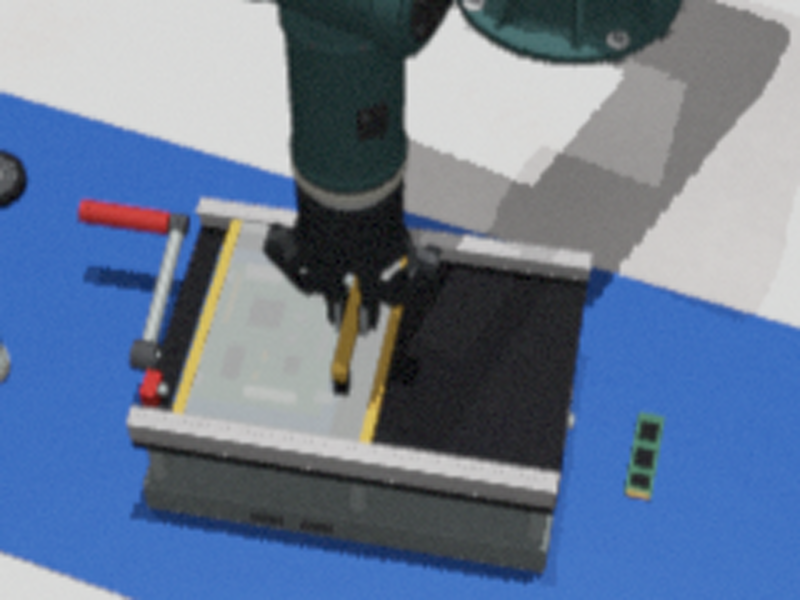

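View pics/t2.png

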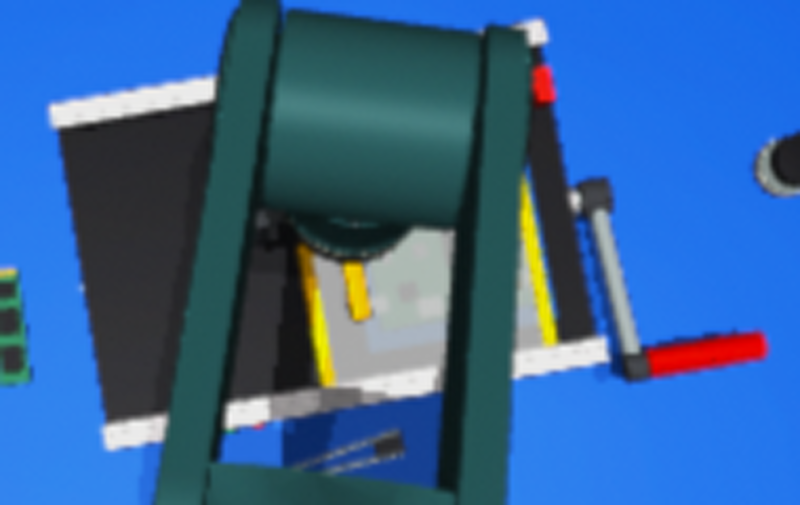

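The guard follows the bar and has about 2 cm to go. I'll continue in small steps.

Emit:
apply_moves(series=[{"gripper": 255, "dx": -0.7, "dy": 0, "dz": 0, "wx": 0, "wy": 0, "wz": 0}, {"gripper": 255, "dx": -1.3, "dy": 0, "dz": 0, "wx": 0, "wy": 0, "wz": 0}, {"gripper": 255, "dx": -1.6, "dy": 0, "dz": 0, "wx": 0, "wy": 0, "wz": 0}, {"gripper": 255, "dx": -1.6, "dy": 0, "dz": 0, "wx": 0, "wy": 0, "wz": 0}], force=30)

```text
t: 4.68
tcp_pos: [0.5747, -0.0148, 0.1461]
tcp_rot: [0.001, 0.638, 0.77, -0.001]
contact_force: [-0.2, -1.6, 0.4]
gripper_width: 0.0114
```

Emit:
apply_moves(series=[{"gripper": 255, "dx": -0.2, "dy": 0, "dz": 0, "wx": 0, "wy": 0, "wz": 0}, {"gripper": 255, "dx": -0.4, "dy": 0, "dz": 0, "wx": 0, "wy": 0, "wz": 0}], force=30)

```text
t: 4.92
tcp_pos: [0.5753, -0.0186, 0.1461]
tcp_rot: [0.001, 0.638, 0.77, -0.001]
contact_force: [-1.4, 1.8, 0.9]
gripper_width: 0.0111
```

Emit:
apply_moves(series=[{"gripper": 255, "dx": -0.15, "dy": 0, "dz": 0, "wx": 0, "wy": 0, "wz": 0}, {"gripper": 255, "dx": -0.3, "dy": 0, "dz": 0, "wx": 0, "wy": 0, "wz": 0}], force=30)

```text
t: 5.18
tcp_pos: [0.5754, -0.0189, 0.1461]
tcp_rot: [-0.001, 0.639, 0.769, 0.001]
contact_force: [-2.0, 14.5, 3.7]
gripper_width: 0.011
```

Run:
```python
from w import *
p,R=st(); snap("s3","scene",(160,120,400,300))
```

```text
t 5.175 p [ 0.5754 -0.0189  0.1461] F [-2.03 14.54  3.7 ] w 0.011 q [-0.15  0.41  1.66  0.    1.07 -1.91]
[[-0.184  0.983 -0.   ]
 [ 0.983  0.184  0.003]
 [ 0.003  0.    -1.   ]]
fixture frame tcp [ 0.0004 -0.03    0.1441] pinch z 0.16281022553698704
```

View pics/s3.png

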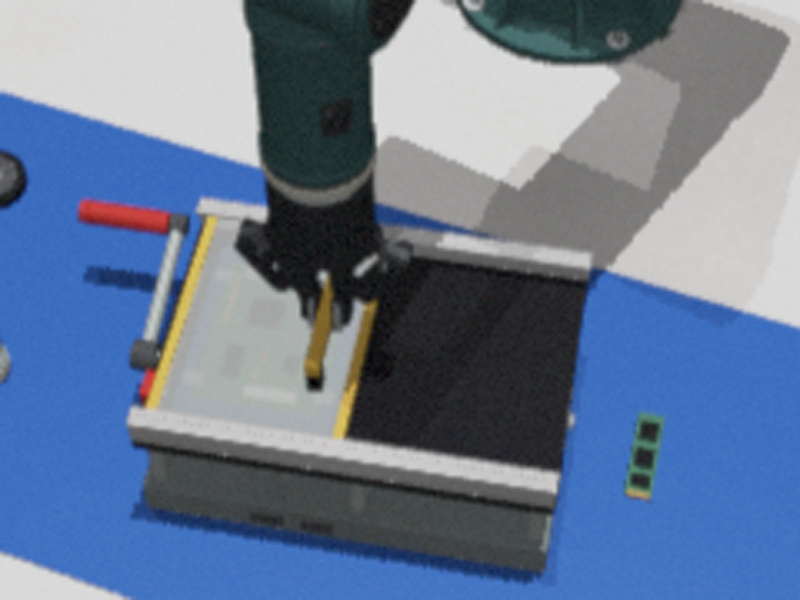

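The guard is against its end stop: motion stopped with 14.5 N, and its edge strip sits at the right end of the tracks, (180,310). I'll release and rise, then move above the lever grip, turning 90°.

Emit:
apply_moves(series=[{"gripper": 200, "dx": 0, "dy": 0, "dz": 0, "wx": 0, "wy": 0, "wz": 0}, {"gripper": 100, "dx": 0, "dy": 0, "dz": 0, "wx": 0, "wy": 0, "wz": 0}, {"gripper": 60, "dx": 0, "dy": 0, "dz": 0, "wx": 0, "wy": 0, "wz": 0}, {"gripper": 60, "dx": 0, "dy": 0, "dz": 0, "wx": 0, "wy": 0, "wz": 0}, {"gripper": 60, "dx": 0, "dy": 0, "dz": -3, "wx": 0, "wy": 0, "wz": 0}, {"gripper": 60, "dx": 0, "dy": 0, "dz": -8, "wx": 0, "wy": 0, "wz": 0}, {"gripper": 60, "dx": 0, "dy": 0, "dz": -10, "wx": 0, "wy": 0, "wz": 0}, {"gripper": 60, "dx": -4, "dy": -2.4, "dz": -10, "wx": 0, "wy": 0, "wz": 0.17}, {"gripper": 60, "dx": -9, "dy": -5.2, "dz": -10, "wx": 0, "wy": 0, "wz": 0.35}, {"gripper": 60, "dx": -14, "dy": -8, "dz": -10, "wx": 0, "wy": 0, "wz": 0.53}, {"gripper": 60, "dx": -18, "dy": -10.5, "dz": -10, "wx": 0, "wy": 0, "wz": 0.7}, {"gripper": 60, "dx": -20.5, "dy": -11.8, "dz": -10, "wx": 0, "wy": 0, "wz": 0.88}, {"gripper": 60, "dx": -20.5, "dy": -11.8, "dz": -10, "wx": 0, "wy": 0, "wz": 1.06}, {"gripper": 60, "dx": -20.5, "dy": -11.8, "dz": -10, "wx": 0, "wy": 0, "wz": 1.24}, {"gripper": 60, "dx": -20.5, "dy": -11.8, "dz": -10, "wx": 0, "wy": 0, "wz": 1.42}, {"gripper": 60, "dx": -20.5, "dy": -11.8, "dz": -10, "wx": 0, "wy": 0, "wz": 1.57}, {"gripper": 60, "dx": -20.5, "dy": -11.8, "dz": -10, "wx": 0, "wy": 0, "wz": 1.57}, {"gripper": 60, "dx": -20.5, "dy": -11.8, "dz": -10, "wx": 0, "wy": 0, "wz": 1.57}], force=30)

```text
t: 7.48
tcp_pos: [0.4971, -0.2424, 0.2455]
tcp_rot: [-0.001, 0.996, 0.094, 0.0]
contact_force: [-1.0, 0.0, -0.1]
gripper_width: 0.0652
```

Run:
```python
from w import *
p,R=st(); print("tool delta cm",(R.T@(np.array([.4976,-.242,.0656])-p)*100).round(2))
snap("s4","scene",(130,120,370,300));snap("t4","top",(220,145,410,265))
```

```text
t 7.475 p [ 0.4971 -0.2424  0.2455] F [-0.98  0.03 -0.14] w 0.0652 q [-0.58  0.28  1.59  0.    1.27 -0.77]
[[ 0.982  0.188 -0.   ]
 [ 0.188 -0.982  0.003]
 [ 0.    -0.003 -1.   ]]
fixture frame tcp [-0.1175 -0.2353  0.2435] pinch z 0.2622133886249846
tool delta cm [ 0.05  0.02 17.99]
```

View pics/s4.png

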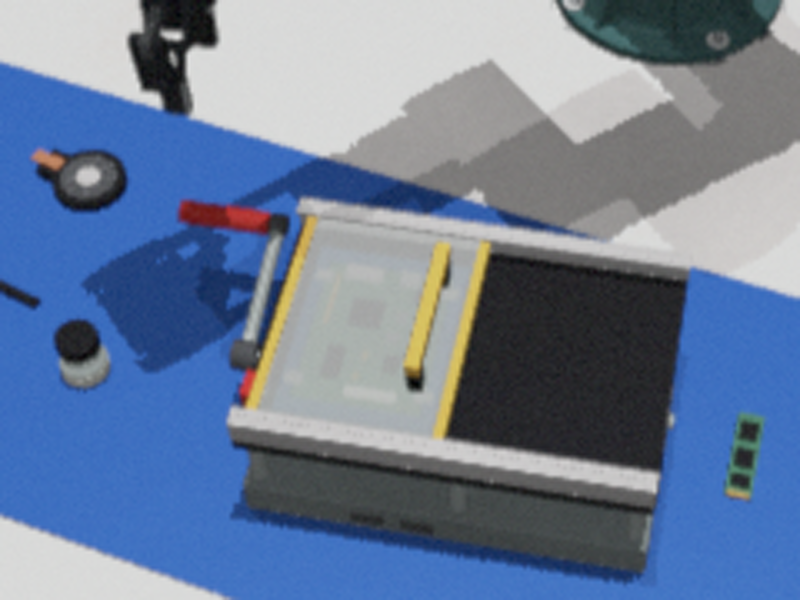

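View pics/t4.png

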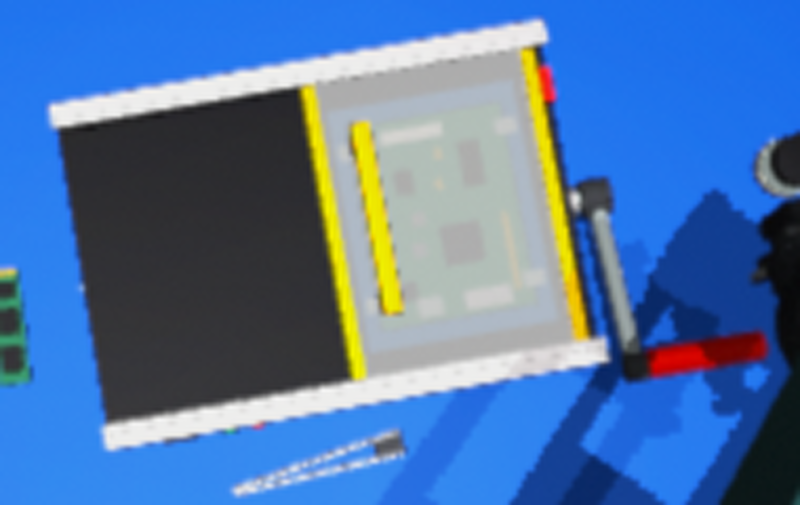

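Guard strip sits flush at the right end, (555,200), with the board covered and the bar free. I'll descend onto the lever grip and close.

Emit:
apply_moves(series=[{"gripper": 60, "dx": 0, "dy": 0, "dz": 5, "wx": 0, "wy": 0, "wz": 0}, {"gripper": 60, "dx": 0, "dy": 0, "dz": 10, "wx": 0, "wy": 0, "wz": 0}, {"gripper": 60, "dx": 0, "dy": 0, "dz": 15, "wx": 0, "wy": 0, "wz": 0}, {"gripper": 60, "dx": 0, "dy": 0, "dz": 18, "wx": 0, "wy": 0, "wz": 0}, {"gripper": 60, "dx": 0, "dy": 0, "dz": 18, "wx": 0, "wy": 0, "wz": 0}, {"gripper": 110, "dx": 0, "dy": 0, "dz": 18, "wx": 0, "wy": 0, "wz": 0}, {"gripper": 150, "dx": 0, "dy": 0, "dz": 18, "wx": 0, "wy": 0, "wz": 0}, {"gripper": 200, "dx": 0, "dy": 0, "dz": 18, "wx": 0, "wy": 0, "wz": 0}, {"gripper": 255, "dx": 0, "dy": 0, "dz": 18, "wx": 0, "wy": 0, "wz": 0}, {"gripper": 255, "dx": 0, "dy": 0, "dz": 18, "wx": 0, "wy": 0, "wz": 0}, {"gripper": 255, "dx": 0, "dy": 0, "dz": 18, "wx": 0, "wy": 0, "wz": 0}], force=30)

```text
t: 8.95
tcp_pos: [0.4963, -0.2427, 0.0666]
tcp_rot: [-0.001, 0.996, 0.094, -0.0]
contact_force: [-5.1, -2.1, 5.3]
gripper_width: 0.0189
```

Run:
```python
from w import *
p,R=st()
print("bar y", [(ray("top",tp(*u),.168)) for u in((362,122),(394,314))])
c=np.mean([ray("top",tp(*u),.168) for u in((362,122),(394,314))],0);d=c[:2]-S[:2];print(-np.sin(S[2])*d[0]+np.cos(S[2])*d[1])
snap("s5","scene",(130,120,370,300))
# arc waypoints: shift of grip in tool coords
sh=W(S,(0,-.185,.056)); g=lambda a:W(S,(-.12*np.sin(a),-.235,.056+.12*np.cos(a)))
P0=p-R[:,2]*.0187; print("pinch",P0,"model",g(1.35)); r=P0-sh; 
for a in np.r_[np.arange(1.35,0,-.15),0]:
    print(round(a,2),(R.T@(g(a)-P0)*100).round(2), (R.T@(g(a)-g(1.35))*100).round(2))
```

```text
t 8.95 p [ 0.4963 -0.2427  0.0666] F [-5.06 -2.06  5.31] w 0.0189 q [-0.58  0.49  1.78  0.    0.87 -0.77]
[[ 0.982  0.188 -0.001]
 [ 0.188 -0.982  0.001]
 [-0.001 -0.001 -1.   ]]
fixture frame tcp [-0.1183 -0.2355  0.0646] pinch z 0.08331032271611177
bar y [array([ 0.63335688, -0.00963251,  0.168     ]), array([ 0.51510466, -0.02983314,  0.168     ])]
-0.0306047691640562
pinch [ 0.49634498 -0.24274942  0.08531032] model [ 0.49747232 -0.24198177  0.0842808 ]
1.35 [ 0.13 -0.05  0.1 ] [0. 0. 0.]
1.2 [ 0.65 -0.05 -1.62] [ 0.52  0.   -1.72]
1.05 [ 1.42 -0.05 -3.24] [ 1.3   0.   -3.34]
0.9 [ 2.43 -0.05 -4.73] [ 2.31  0.   -4.83]
0.75 [ 3.65 -0.05 -6.05] [ 3.52  0.01 -6.15]
0.6 [ 5.05 -0.04 -7.18] [ 4.93  0.01 -7.28]
0.45 [ 6.61 -0.04 -8.08] [ 6.48  0.02 -8.18]
0.3 [ 8.28 -0.03 -8.74] [ 8.16  0.02 -8.84]
0.15 [10.03 -0.02 -9.14] [ 9.91  0.03 -9.24]
0.0 [11.83 -0.02 -9.28] [11.7   0.04 -9.38]
0.0 [11.83 -0.02 -9.28] [11.7   0.04 -9.38]
```

View pics/s5.png

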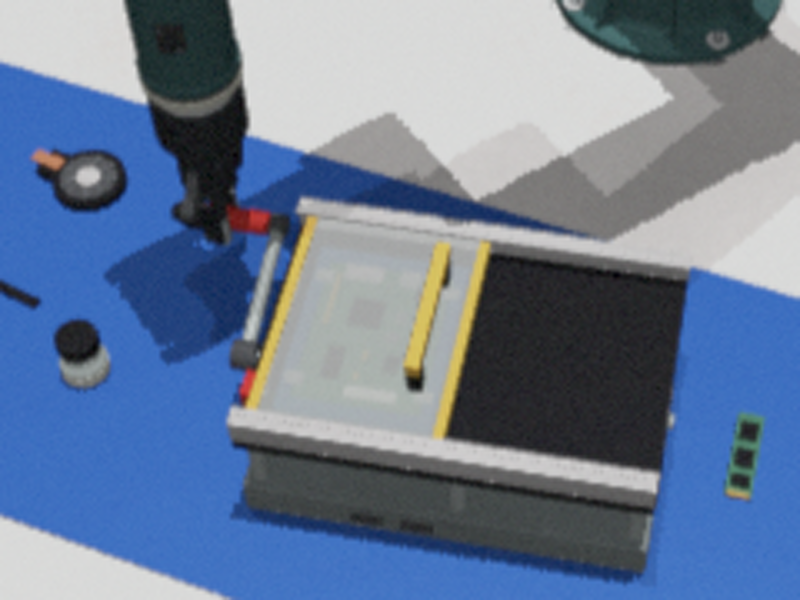

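Grip held at 18.9 mm. I'll swing along the arc halfway first, then check.

Emit:
apply_moves(series=[{"gripper": 255, "dx": 0.3, "dy": 0, "dz": -0.7, "wx": 0, "wy": 0, "wz": 0}, {"gripper": 255, "dx": 0.65, "dy": 0, "dz": -1.6, "wx": 0, "wy": 0, "wz": 0}, {"gripper": 255, "dx": 1, "dy": 0, "dz": -2.45, "wx": 0, "wy": 0, "wz": 0}, {"gripper": 255, "dx": 1.4, "dy": 0, "dz": -3.25, "wx": 0, "wy": 0, "wz": 0}, {"gripper": 255, "dx": 1.9, "dy": 0, "dz": -4, "wx": 0, "wy": 0, "wz": 0}, {"gripper": 255, "dx": 2.4, "dy": 0, "dz": -4.75, "wx": 0, "wy": 0, "wz": 0}, {"gripper": 255, "dx": 3, "dy": 0, "dz": -5.4, "wx": 0, "wy": 0, "wz": 0}, {"gripper": 255, "dx": 3.65, "dy": 0, "dz": -6.05, "wx": 0, "wy": 0, "wz": 0}, {"gripper": 255, "dx": 3.65, "dy": 0, "dz": -6.05, "wx": 0, "wy": 0, "wz": 0}], force=30)

```text
t: 10.12
tcp_pos: [0.5257, -0.2372, 0.1282]
tcp_rot: [-0.0, 0.995, 0.095, -0.007]
contact_force: [-22.1, -8.6, 14.9]
gripper_width: 0.0188
```

Run:
```python
from w import *
p,R=st()
snap("s6","scene",(130,120,370,300))
g=lambda a:W(S,(-.12*np.sin(a),-.235,.056+.12*np.cos(a)))
P0=p-R[:,2]*.0187
r=P0-W(S,(0,-.185,.056)); rx=r[0]*np.cos(S[2])+r[1]*np.sin(S[2]); print("radius",np.hypot(rx,r[2]),"angle",np.arctan2(-rx,r[2]))
for a in (.75,.65,.55,.45,.35,.25,.15,.07,0): print(round(a,2),(R.T@(g(a)-P0)*100).round(2))
```

```text
t 10.125 p [ 0.5257 -0.2372  0.1282] F [-22.07  -8.55  14.92] w 0.0188 q [-0.54  0.44  1.66 -0.01  1.05 -0.72]
[[ 0.982  0.19  -0.013]
 [ 0.19  -0.982 -0.001]
 [-0.013 -0.001 -1.   ]]
fixture frame tcp [-0.0884 -0.2355  0.1262] pinch z 0.14490067437037674
radius 0.12522177719113783 angle 0.7813750857563035
0.75 [ 0.64 -0.04  0.1 ]
0.65 [ 1.55 -0.04 -0.68]
0.55 [ 2.53 -0.03 -1.37]
0.45 [ 3.57 -0.03 -1.96]
0.35 [ 4.67 -0.02 -2.44]
0.25 [ 5.81 -0.02 -2.81]
0.15 [ 6.99 -0.01 -3.07]
0.07 [ 7.94 -0.   -3.18]
0 [ 8.78  0.   -3.23]
```

View pics/s6.png

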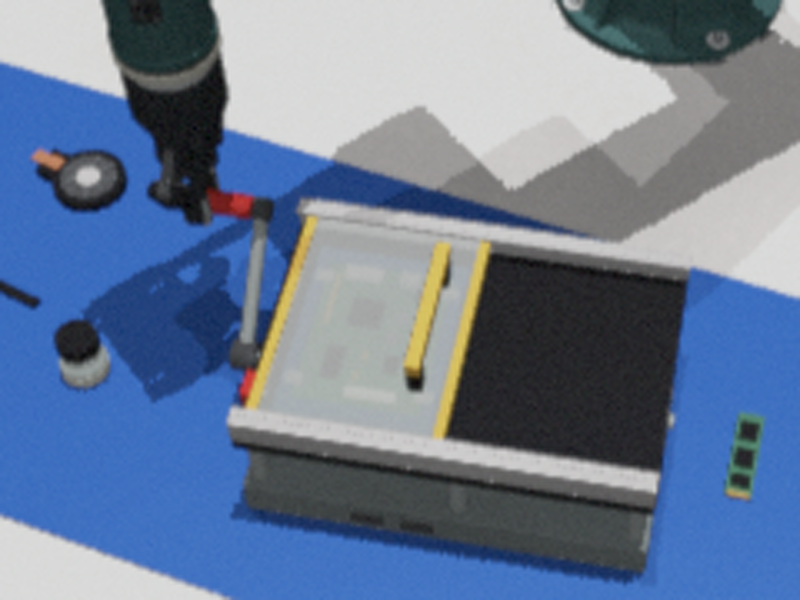

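The grip is rolling on the pads, so it now sits about 8 mm below the grasp point, with 26 N radial load. I'll continue in smaller, compensated steps with less grip force.

Emit:
apply_moves(series=[{"gripper": 255, "dx": 0.35, "dy": 0, "dz": -0.4, "wx": 0, "wy": 0, "wz": 0}, {"gripper": 255, "dx": 0.75, "dy": 0, "dz": -0.8, "wx": 0, "wy": 0, "wz": 0}, {"gripper": 255, "dx": 1.15, "dy": 0, "dz": -1.2, "wx": 0, "wy": 0, "wz": 0}, {"gripper": 255, "dx": 1.6, "dy": 0, "dz": -1.6, "wx": 0, "wy": 0, "wz": 0}, {"gripper": 255, "dx": 1.6, "dy": 0, "dz": -1.6, "wx": 0, "wy": 0, "wz": 0}], force=20)

```text
t: 10.8
tcp_pos: [0.5414, -0.2343, 0.1445]
tcp_rot: [0.0, 0.995, 0.096, -0.007]
contact_force: [-3.8, -3.2, -1.9]
gripper_width: 0.0186
```

```bash
cat >> w.py <<'E'
def est(p,R):
    P0=p-R[:,2]*.0187; c,t=np.cos(S[2]),np.sin(S[2]);d=P0[:2]-S[:2]; x=c*d[0]+t*d[1]; z=P0[2]-.002
    a=np.arcsin(np.clip(-x/.12,-1,1)); print("a from x",a,"grip z",.056+.12*np.cos(a),"pinch z",z,"grip below pinch mm",1e3*(z-.056-.12*np.cos(a)),"x",x)
E
python3 - <<'E'
from w import *
p,R=st();est(p,R)
snap("s7","scene",(150,130,300,242))
E
```

```text
t 10.8 p [ 0.5414 -0.2343  0.1445] F [-3.8  -3.19 -1.87] w 0.0186 q [-0.52  0.44  1.62 -0.01  1.09 -0.71]
[[ 0.982  0.19  -0.014]
 [ 0.19  -0.982 -0.002]
 [-0.014 -0.001 -1.   ]]
fixture frame tcp [-0.0725 -0.2355  0.1425] pinch z 0.16123504336838723
a from x 0.6463367276448704 grip z 0.15179544976130477 pinch z 0.16123504336838723 grip below pinch mm 9.439593607082477 x -0.07227192957870526
```

View pics/s7.png

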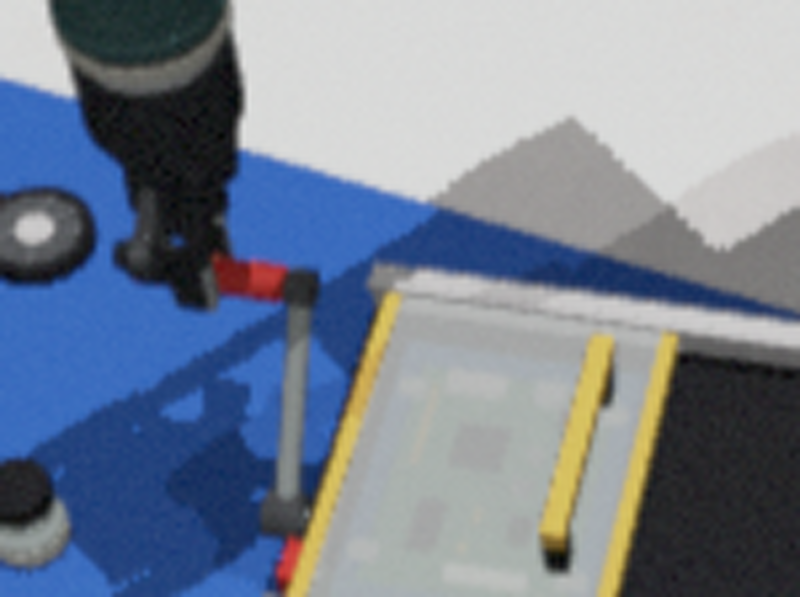

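Forces dropped to about 4 N, so the model holds. Continuing toward upright with compensation for the roll, to about 0.2 rad.

Emit:
apply_moves(series=[{"gripper": 255, "dx": 0.75, "dy": 0, "dz": -0.55, "wx": 0, "wy": 0, "wz": 0}, {"gripper": 255, "dx": 1.5, "dy": 0, "dz": -1.05, "wx": 0, "wy": 0, "wz": 0}, {"gripper": 255, "dx": 2.3, "dy": 0, "dz": -1.5, "wx": 0, "wy": 0, "wz": 0}, {"gripper": 255, "dx": 3.1, "dy": 0, "dz": -1.95, "wx": 0, "wy": 0, "wz": 0}, {"gripper": 255, "dx": 4, "dy": 0, "dz": -2.25, "wx": 0, "wy": 0, "wz": 0}, {"gripper": 255, "dx": 4.8, "dy": 0, "dz": -2.5, "wx": 0, "wy": 0, "wz": 0}, {"gripper": 255, "dx": 4.8, "dy": 0, "dz": -2.5, "wx": 0, "wy": 0, "wz": 0}], force=20)

```text
t: 11.72
tcp_pos: [0.5884, -0.2254, 0.1699]
tcp_rot: [0.001, 0.995, 0.096, -0.008]
contact_force: [-5.2, -3.2, 1.6]
gripper_width: 0.0189
```

Run:
```python
from w import *
p,R=st();est(p,R)
snap("s8","scene",(150,130,300,242))
```

```text
t 11.725 p [ 0.5884 -0.2254  0.1699] F [-5.18 -3.16  1.65] w 0.0189 q [-0.47  0.47  1.5  -0.01  1.19 -0.66]
[[ 0.981  0.191 -0.016]
 [ 0.191 -0.982 -0.003]
 [-0.016  0.    -1.   ]]
fixture frame tcp [-0.0246 -0.2354  0.1679] pinch z 0.1865974990466805
a from x 0.2041759144629515 grip z 0.1735074090565239 pinch z 0.1865974990466805 grip below pinch mm 13.090089990156596 x -0.024331231305109946
```

View pics/s8.png

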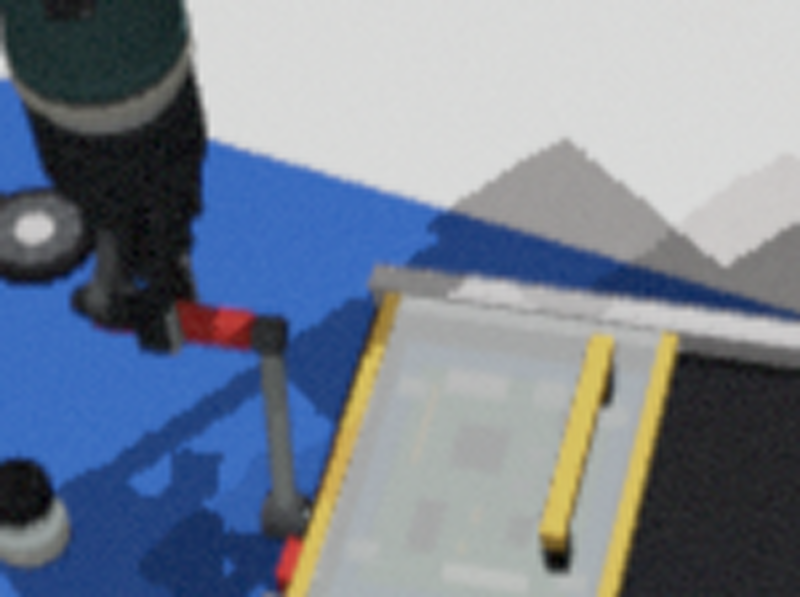

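Steady; about 0.2 rad remain. I'll bring it near upright, loosen just slightly (spring keeps the grip on the front pad), lower the tool to re-seat the grip deep in the pads, and re-close.

Emit:
apply_moves(series=[{"gripper": 255, "dx": 0.8, "dy": 0, "dz": -0.22, "wx": 0, "wy": 0, "wz": 0}, {"gripper": 255, "dx": 1.5, "dy": 0, "dz": -0.35, "wx": 0, "wy": 0, "wz": 0}, {"gripper": 255, "dx": 2.2, "dy": 0, "dz": -0.42, "wx": 0, "wy": 0, "wz": 0}, {"gripper": 255, "dx": 2.2, "dy": 0, "dz": -0.42, "wx": 0, "wy": 0, "wz": 0}, {"gripper": 176, "dx": 2.2, "dy": 0, "dz": -0.42, "wx": 0, "wy": 0, "wz": 0}, {"gripper": 176, "dx": 2.2, "dy": 0, "dz": -0.2, "wx": 0, "wy": 0, "wz": 0}, {"gripper": 176, "dx": 2.2, "dy": 0, "dz": 0.3, "wx": 0, "wy": 0, "wz": 0}, {"gripper": 176, "dx": 2.2, "dy": 0, "dz": 0.8, "wx": 0, "wy": 0, "wz": 0}, {"gripper": 176, "dx": 2.2, "dy": 0, "dz": 0.9, "wx": 0, "wy": 0, "wz": 0}], force=20)

```text
t: 12.9
tcp_pos: [0.6097, -0.221, 0.16]
tcp_rot: [0.001, 0.995, 0.096, -0.008]
contact_force: [-2.1, -0.3, 2.4]
gripper_width: 0.0264
```

Run:
```python
from w import *
p,R=st();est(p,R)
snap("s9","scene",(150,130,300,242))
```

```text
t 12.9 p [ 0.6097 -0.221   0.16  ] F [-2.11 -0.26  2.43] w 0.0264 q [-0.45  0.5   1.47 -0.01  1.19 -0.64]
[[ 0.981  0.191 -0.016]
 [ 0.191 -0.982 -0.003]
 [-0.016 -0.    -1.   ]]
fixture frame tcp [-0.0029 -0.235   0.158 ] pinch z 0.17669144307174026
a from x 0.021562922224975693 grip z 0.17597210350402764 pinch z 0.17669144307174026 grip below pinch mm 0.7193395677126263 x -0.002587350153898396
```

View pics/s9.png

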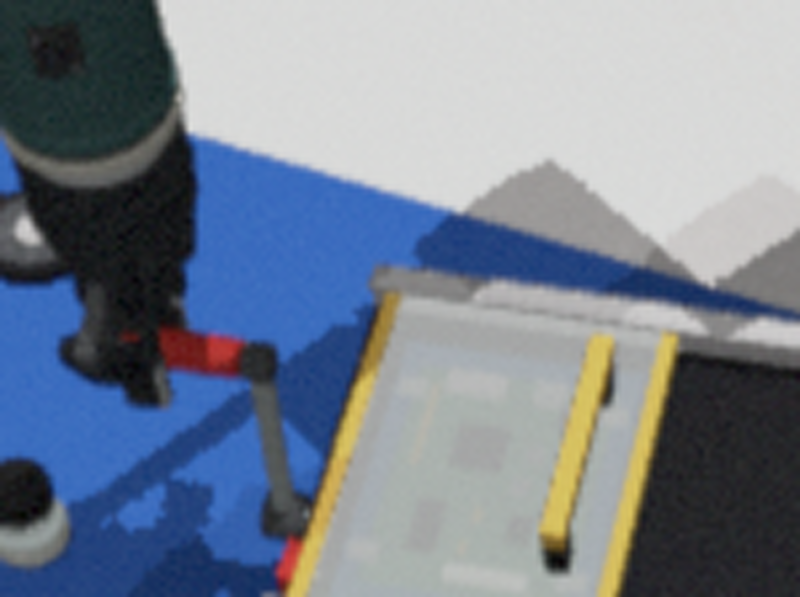

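Re-seated: the grip sits well up between the fingers at (150,345). I'll close and take up the last 2.6 mm.

Emit:
apply_moves(series=[{"gripper": 255, "dx": 0, "dy": 0, "dz": 0, "wx": 0, "wy": 0, "wz": 0}, {"gripper": 255, "dx": 0, "dy": 0, "dz": 0, "wx": 0, "wy": 0, "wz": 0}, {"gripper": 255, "dx": 0.15, "dy": 0, "dz": 0, "wx": 0, "wy": 0, "wz": 0}, {"gripper": 255, "dx": 0.3, "dy": 0, "dz": 0, "wx": 0, "wy": 0, "wz": 0}, {"gripper": 255, "dx": 0.3, "dy": 0, "dz": 0, "wx": 0, "wy": 0, "wz": 0}, {"gripper": 255, "dx": 0.3, "dy": 0, "dz": 0, "wx": 0, "wy": 0, "wz": 0}], force=30)

```text
t: 13.7
tcp_pos: [0.6117, -0.2207, 0.1602]
tcp_rot: [0.001, 0.995, 0.096, -0.009]
contact_force: [-6.1, -1.2, 5.8]
gripper_width: 0.019
```

Run:
```python
from w import *
p,R=st();est(p,R)
snap("s10","scene",(150,130,300,242));snap("t10","top",(220,145,410,265));snap("s10f","scene")
# where the arm end / shaft hub project if upright
for a in(0.1,0,-.1): print(a,[((proj("scene",W(S,(-.12*np.sin(a),-.185,.056+.12*np.cos(a))))-[150,130])*5.333).round(0)])
```

```text
t 13.7 p [ 0.6117 -0.2207  0.1602] F [-6.14 -1.2   5.75] w 0.019 q [-0.45  0.5   1.46 -0.01  1.19 -0.63]
[[ 0.981  0.191 -0.018]
 [ 0.191 -0.982 -0.003]
 [-0.018 -0.001 -1.   ]]
fixture frame tcp [-0.0009 -0.235   0.1582] pinch z 0.1768719252481321
a from x 0.0043477590156993234 grip z 0.1759988658212791 pinch z 0.1768719252481321 grip below pinch mm 0.8730594268530206 x -0.0005217294381709633
0.1 [array([260., 350.])]
0 [array([253., 369.])]
-0.1 [array([246., 390.])]
```

View pics/s10.png

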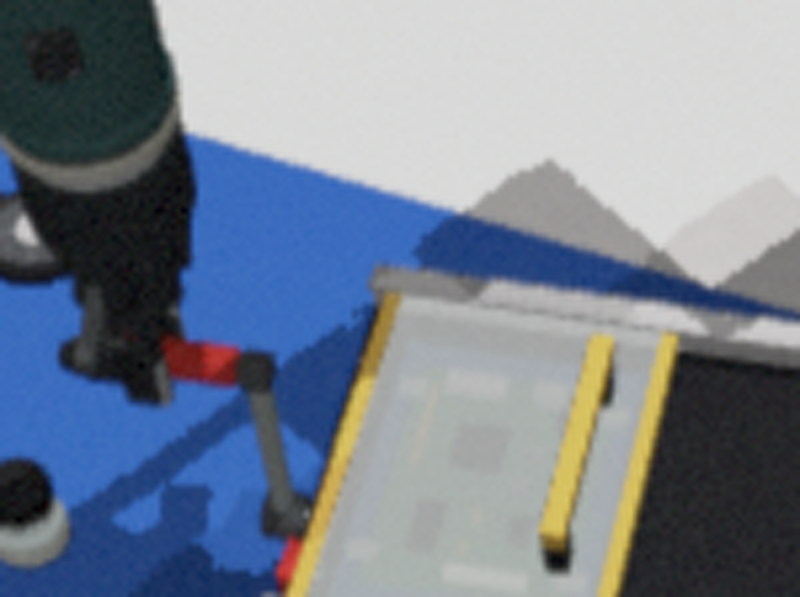

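View pics/t10.png

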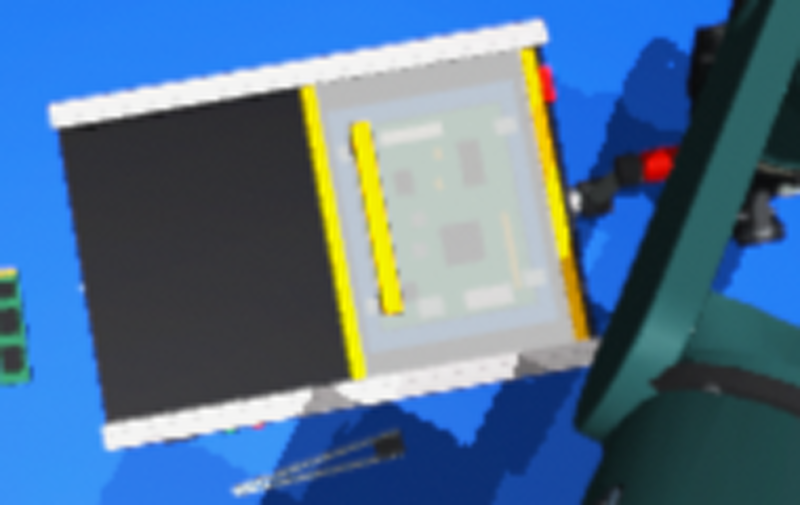

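View pics/s10f.png

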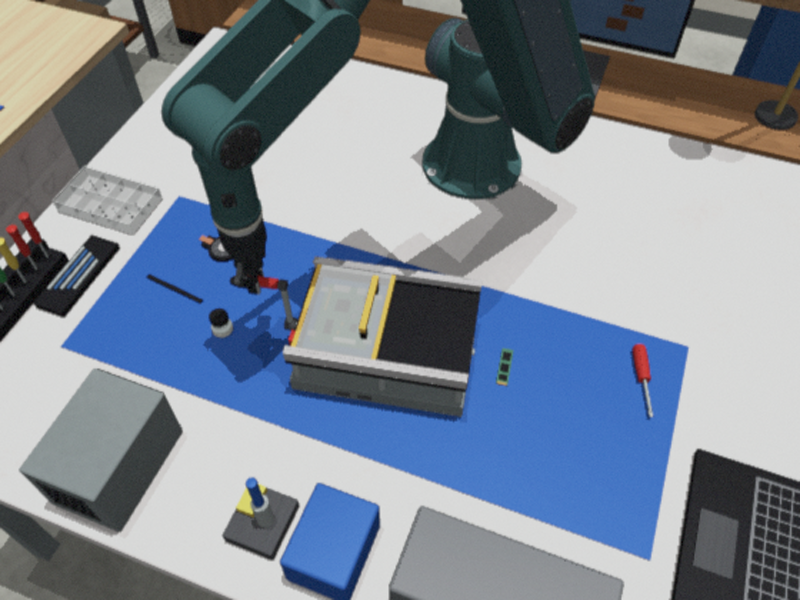

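The lever's corner is at (256,370) in the zoomed scene view, against (253,369) predicted for upright. The guard is still shut and the bystanders are in place. One check that it holds steady, then hand in.

Run:
```python
from w import *
p,R=st();est(p,R); grab_frame("top");p,R=st();est(p,R)
print(robot.observe()["joint_vel"].round(4)); print(robot.sign_off())
```

```text
t 13.85 p [ 0.6117 -0.2207  0.1602] F [-6.43 -0.97  5.09] w 0.0191 q [-0.45  0.5   1.46 -0.01  1.19 -0.63]
[[ 0.981  0.191 -0.018]
 [ 0.191 -0.982 -0.003]
 [-0.018 -0.001 -1.   ]]
fixture frame tcp [-0.0009 -0.235   0.1582] pinch z 0.1768819033517188
a from x 0.004356242627084703 grip z 0.17599886139081103 pinch z 0.1768819033517188 grip below pinch mm 0.8830419609077711 x -0.0005227474618964903
t 13.9 p [ 0.6117 -0.2206  0.1602] F [-6.07 -1.96  5.72] w 0.0187 q [-0.45  0.5   1.46 -0.01  1.19 -0.63]
[[ 0.981  0.191 -0.018]
 [ 0.191 -0.982 -0.003]
 [-0.018 -0.001 -1.   ]]
fixture frame tcp [-0.0009 -0.235   0.1582] pinch z 0.17687577134377705
a from x 0.004327922171948293 grip z 0.17599887614713464 pinch z 0.17687577134377705 grip below pinch mm 0.8768951966424132 x -0.0005193490393168715
[-0.0013  0.0001  0.0011  0.0005  0.0001 -0.    ]
the job is handed in; nothing more can be done
None
```

I slid the guard shut first, then swung the lever upright by its red grip. I handed in at about 13.9 s with the fingers still closed on the grip.

- **Guard:** it moved about 82 mm to its end stop, where motion stopped and the force rose to 14.5 N. A later picture shows its edge strip still flush at the right end of the tracks.
- **Lever:** the estimated angle is 0.004 rad from upright, give or take about 0.02 rad from the calibration. The corner of the lever appears within 3 zoomed pixels (under 1 camera pixel) of where an upright lever should be. It was steady, with about 8 N at the wrist.
- **Probe plate:** its lift is not visible to the cameras, so I inferred it from the lever angle.
- **Bystanders:** the last pictures show all of them where they lay.

**What went wrong:**
- The first move call was refused, so the arm did not move.
- During the swing the grip rolled about 13 mm down the pads, with a brief load of about 28 N at the wrist.
- I corrected the path. Near upright I opened the fingers about 7 mm to seat the grip deeper, then closed again. The lever leaned on the front finger while they were open.

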